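Push a row of filled juice bottles home into the carrying tray

ROBOT

A 6-joint arm with a two-finger parallel gripper is mounted at the origin on the work surface. World frame = base frame: x ahead of the robot, y to its left, z up, the work surface at z = 0. Lengths are in m, angles in rad, forces in N, time in s.
With the tool pointing down it reaches from about 0.275 to 0.875 m from the base axis. Payload 12.5 kg.
Tool frame: the origin (TCP) lies midway between the tips of the shut fingers; the grasp point (between the pads) lies 19 mm behind it; z points along the fingers, y is the line along which they close (so a half turn about z gives the same grasp; the last joint's range is limited). The gripper opens to 85 mm and grips with 20 to 120 N. Pads are 22 mm wide; open, the fingers measure 114 mm over their backs; the gripper's body (76 mm by 85 mm) begins 54 mm behind the grasp point. The pads swing forward as they close: fully open they stand 13 mm farther back than shut.
Start: joints at [-1.276, 0.351, 1.652, -0, 1.139, -0.085], TCP at [0.204, -0.511, 0.231] pointing down, gripper open.
Joint ranges: [-2.75, 2.75], [-0.79, 2.1], [0.01, 2.65], [-1.57, 4.71], [0.07, 3.14], [-2.87, 2.87]. Speed limits (rad/s): [2.22, 2.22, 2.79, 3.14, 3.14, 3.14].

INTERFACE

Orientations are given as [roll, pitch, yaw] about the fixed x, y, z axes, in that order (R = Rz(yaw) Ry(pitch) Rx(roll)).
In Python, from cell import arm gives the robot as it stands. The module is installed in compiled form; this text tells all that it offers.
- The arm moves only by the tool send_rows, never from a script. Its argument "motion" is a list of rows, each a list of 7 numbers: the shift along the tool's x, y, z scaled (see below), then the turn, a rotation vector about the tool's x, y, z scaled (see below), then the closure, from 0 (fully open) to 1 (shut). In form: [[dx, dy, dz, ax, ay, az, claw], ...]. A call has exactly 10 rows; each row is the pose to reach, as a shift and turn from the pose commanded when the call began, along the tool's axes at that moment; what a row does not reach only later rows make up. The controller multiplies each number of a shift by 0.8 m and each number of a turn by 30 degrees. A row lasts 1/10 s, in which the tool goes at most 50 mm and 8.59 degrees, less where a joint would pass 70% of its speed; a pose out of reach is approached as far as the arm can. A call with a number of a shift or a turn outside -1 to 1 is refused whole. A call with a gripper value outside its range is refused whole. The fingers move at their own pace and stop on an object; "newtons" is the grip in N (left out, the last holds). Time passes only in rows, so rows that repeat a pose let the fingers close, or fill a call up. It gives the time, the measured TCP pose, the force, the opening and the grip force at its end, in the units of the state.
- arm.observe(): the state, without advancing time (a new reading comes with each control period).
- arm.snapshot(name): name is "side" or "top"; returns (picture, depth): 384x512x3 uint8, red, green, blue; 384x512 float32, m along the optical axis (not along the pixel's ray), 0 where there is no reading.
- arm.get_calibration(name): a dict with "intrinsics" (3x3 intrinsics, pixels), "R" (3x3) and "t" (3): a world point X has camera coordinates R X + t. Camera axes: x right, y down, z forward; pixel columns grow to the right and rows downward; lengths in m; the calibration is good to about 2 mm. A picture is of the moment at which its call begins. get_calibration takes no time and is no camera call.
- arm.finish_job(): hands the job in; it is judged then, once.
The state is a dict: "t": time; "q": joint angles; "qvel": joint speeds; "joint_torque": joint torques, N m; "position": TCP position; "orientation": TCP orientation; "contact_force": force on the tool from outside, world axes, zero at the start; "torque": the same for the moment, N m; "grip_width": finger opening in m; "gripper_force": force on a finger pad.
Only numpy, scipy, OpenCV 4.12 (cv2) and the standard library are available. Lean on these libraries where they do the work, as an engineer would, in place of code of your own. Each camera call takes 0.05 s, during which the arm holds its last target. There are 200 camera calls.

TASK

Take the row pusher from its rubber mat and with its blade push the four small juice bottles together, as one row, along the loading shelf into the tray, gently but fully home, so that the sprung catch strip comes up behind all four. Keep every bottle upright and touch the bottles with nothing but the pusher, do not disturb the other things on the bench, and stand the pusher back on its mat.

Things in the scene. Friction and masses are not known exactly. Their poses are not given: they have to be found in the camera images.
- dock: Fixed loading shelf with a tray at its end. Deck level, 16 mm above the bench, from x = -125 mm; rails 14 mm high at its sides. Origin under the deck; +x = direction of loading, z up. The tray (46 mm walls) is clamped on by hand anywhere along a 55 mm slot: the inner face of its back wall lies at x = +92 to +147 mm, not measured, to be found by feel. 218 mm clear between side walls.
- catch_mid (a point): Fixed point of the dock, on the deck at x = +67.5 mm, y = 0: the catch's place when the tray is in mid slot (it does not move with the tray). The sprung catch strip stands 6 mm proud; bottles ride down its ramp side; its square rear face is 52 mm before the back wall (2 mm of play). One bottle not past it keeps it down. Carry the blade 7 to 20 mm above the deck, clear of it.
- bottle0: One of four equal filled glass bottles: body 50 mm in diameter, 62 mm high; with neck and cap 90 mm high; about 0.2 kg. Origin at its base centre, z up. They stand side by side, 53 mm apart across the shelf, in a ragged row. Sliding all four takes 2 to 7 N, the catch up to 4 N more; then it rises steeply at the back wall; glass: press no bottle with over 9 N (some 25 N on a square row).
- bottle1: One of four equal filled glass bottles: body 50 mm in diameter, 62 mm high; with neck and cap 90 mm high; about 0.2 kg. Origin at its base centre, z up. They stand side by side, 53 mm apart across the shelf, in a ragged row. Sliding all four takes 2 to 7 N, the catch up to 4 N more; then it rises steeply at the back wall; glass: press no bottle with over 9 N (some 25 N on a square row).
- bottle2: One of four equal filled glass bottles: body 50 mm in diameter, 62 mm high; with neck and cap 90 mm high; about 0.2 kg. Origin at its base centre, z up. They stand side by side, 53 mm apart across the shelf, in a ragged row. Sliding all four takes 2 to 7 N, the catch up to 4 N more; then it rises steeply at the back wall; glass: press no bottle with over 9 N (some 25 N on a square row).
- bottle3: One of four equal filled glass bottles: body 50 mm in diameter, 62 mm high; with neck and cap 90 mm high; about 0.2 kg. Origin at its base centre, z up. They stand side by side, 53 mm apart across the shelf, in a ragged row. Sliding all four takes 2 to 7 N, the catch up to 4 N more; then it rises steeply at the back wall; glass: press no bottle with over 9 N (some 25 N on a square row).
- pusher: Row pusher, 0.35 kg: upright steel blade 190 mm long (y), 54 mm high, its flat front face at x = +50 mm looking to +x; foot plate 76 x 120 x 4 mm; black grip block 40 mm (x) by 26 mm (y), up to z = 76 mm. Origin at the underside below the grip's centre, z up. Grip it from above across the 26 mm, 40 mm above the underside. It stands by itself.
- mat: Fixed black rubber mat, 180 mm (x) by 260 mm (y), 3 mm thick, the pusher's place. Origin at the centre of its underside.
- jug: Bystander: tall capped glass bottle, 74 mm in diameter, 210 mm high, standing. Origin at its base centre. Leave alone.
- tape: Bystander: cardboard ring (tape core), 90 mm across, 48 mm high. Origin at its base centre. Leave alone.
- brush: Bystander: hand brush lying on the bench. Leave alone.
Things that resemble listed ones, but are neither listed nor needed, are in the scene too. What is shaped like the bottle2 but blue or yellow is not meant.

How it is judged:
On the way, in this order (a step that is already met when the one before it is completed fails the run):
1. the pusher is taken up from its mat (z of pusher in the frame of mat above 0.015 m), for 0.2 s.
2. all four bottles stand in one row along the pusher's blade (within 5 mm of it), none of them behind the catch yet (x of bottle0 in the frame of pusher between 0.07 and 0.08 m and x of each of bottle0, bottle1, bottle2, bottle3 in the frame of dock below 0.045 m and x of bottle1 in the frame of pusher between 0.07 and 0.08 m and x of bottle2 in the frame of pusher between 0.07 and 0.08 m and x of bottle3 in the frame of pusher between 0.07 and 0.08 m), for 0.1 s.
3. all four bottles are home in the tray, behind the catch strip, which is up (x of each of bottle0, bottle1, bottle2, bottle3 in the frame of dock above 0.063 m and z of bottle0 in the frame of dock between 0.012 and 0.02 m and y of bottle0 in the frame of dock between -0.11 and 0.11 m and angle between each of bottle0, bottle1, bottle2, bottle3's own z axis and vertical below 0.06 rad and z of bottle1 in the frame of dock between 0.012 and 0.02 m and y of bottle1 in the frame of dock between -0.11 and 0.11 m and z of bottle2 in the frame of dock between 0.012 and 0.02 m and y of bottle2 in the frame of dock between -0.11 and 0.11 m and z of bottle3 in the frame of dock between 0.012 and 0.02 m and y of bottle3 in the frame of dock between -0.11 and 0.11 m and height (world z) of catch_c0 above 0.0155 m), for 0.2 s.
At the end, for the whole second after the job is handed in: All four bottles upright in the tray (axes beyond x = 63 mm in the dock's frame) with the catch strip up behind them (pressed under 1.5 mm); the pusher stands upright and released on the mat (grip within 60 mm along the mat's x, 45 mm along its y, of the mat's centre); all at rest (all of step 3 and x of pusher in the frame of mat between -0.06 and 0.06 m and y of pusher in the frame of mat between -0.045 and 0.045 m and z of pusher in the frame of mat below 0.006 m and angle between pusher's own z axis and vertical below 0.06 rad and linear speed of each of bottle0, bottle1, bottle2, bottle3, pusher below 0.01 m/s); the robot touches nothing.
It fails at once if the pusher presses on a bottle with more than 9 N (contact force between pusher and bottle0 above 9 N or contact force between pusher and bottle1 above 9 N or contact force between pusher and bottle2 above 9 N or contact force between pusher and bottle3 above 9 N).
It fails at once if the fingers or the arm touch a bottle (contact force between any of the fingers, the arm and bottle0 above 0.5 N or contact force between any of the fingers, the arm and bottle1 above 0.5 N or contact force between any of the fingers, the arm and bottle2 above 0.5 N or contact force between any of the fingers, the arm and bottle3 above 0.5 N).
It fails at once if a bottle is tipped by more than 0.3 rad (angle between any of bottle0, bottle1, bottle2, bottle3's own z axis and vertical above 0.3 rad).
It fails at once if the tall bottle, the roll of tape or the brush is moved by more than 20 mm (distance of any of jug, tape, brush from where it was at the start of the episode above 0.02 m).
It also fails if it takes over 64 s, if anything falls off the work surface, if the arm or the gripper's body presses on something with over 40 N, if the wrist force passes 120 N, or if a joint passes its speed limit or range.

## Working session

There is one attempt and no reset: what is moved stays moved. The work goes in short steps, Python scripts to look and compute and a tool call to move; the robot and the scene stay as the last step left them, time stands still between calls to the robot, and variables do not carry over. Pictures are saved under pics/ and viewed, at most 10 in all, crops included, and the job is handed in when it is done.

Besides the shell and the picture viewer there is one more tool, called after "Call:" in YAML: its name, and indented under it one key for each argument. send_rows: Moves the arm, as the interface text tells. Shifts and turns lie within -1 to 1; 1 stands for 0.8 m of shift or 30 degrees of turn. Its arguments: {"type":"object","properties":{"motion":{"type":"array"},"newtons":{"type":"number"}},"required":["motion"]}

```bash
mkdir -p pics
cat > h.py <<'E'
import numpy as np, cv2
from cell import arm
from scipy.spatial.transform import Rotation as Ro
def cloud(name,d):
    c=arm.get_calibration(name);K=np.array(c["intrinsics"]);R=np.array(c["R"]);t=np.array(c["t"])
    v,u=np.mgrid[:d.shape[0],:d.shape[1]]
    r=np.stack([(u-K[0,2])/K[0,0],(v-K[1,2])/K[1,1],np.ones_like(d)],-1)*d[...,None]
    return (r-t)@R   # R^T (x-t)
E
python3 - <<'E'
from h import *
for n in("top","side"):
    p,d=arm.snapshot(n);np.savez(f"{n}0.npz",p=p,d=d)
    cv2.imwrite(f"pics/{n}0.png",cv2.resize(p[...,::-1],(800,600)))
    c=arm.get_calibration(n);print(n,c["intrinsics"],-np.array(c["R"]).T@c["t"])
s=arm.observe();print(s)
E
```

```text
top [[383.48799403   0.         255.93308581]
 [  0.         383.48799403 195.25969192]
 [  0.           0.           1.        ]] [0.50044867 0.015983   1.02539888]
side [[385.61675594   0.         250.78047041]
 [  0.         385.61675594 188.52405275]
 [  0.           0.           1.        ]] [0.18694904 0.84661071 0.74947637]
{'t': 0.1, 'q': array([-1.27560023e+00,  3.51202767e-01,  1.65232295e+00, -2.99697604e-05,
        1.13910171e+00, -8.46252714e-02]), 'qvel': array([ 0.00018934, -0.0014429 , -0.00157205,  0.00033281, -0.00057393,
        0.00010182]), 'joint_torque': array([ 9.78080570e-04, -5.06833112e+01, -2.91877073e+01, -5.42977887e-05,
        2.69180062e-03,  7.13853382e-06]), 'position': array([ 0.20383683, -0.51052966,  0.2308152 ]), 'orientation': array([-3.14055928e+00, -6.03536822e-05,  3.79833886e-01]), 'contact_force': array([-0.35413189,  0.50612562,  0.47107664]), 'torque': array([ 0.03174261, -0.01722397, -0.03960861]), 'gripper_force': 0.0, 'grip_width': 0.0856430788411605}
```

View pics/top0.png

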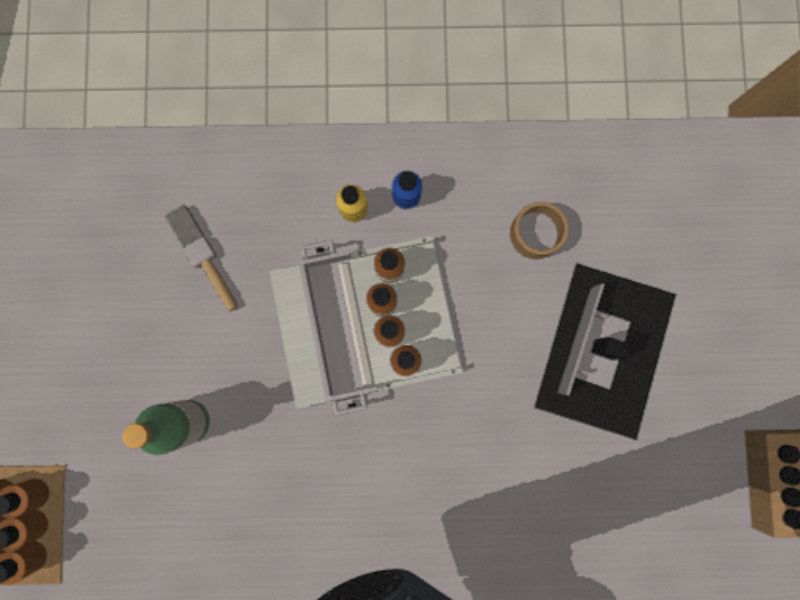

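View pics/side0.png

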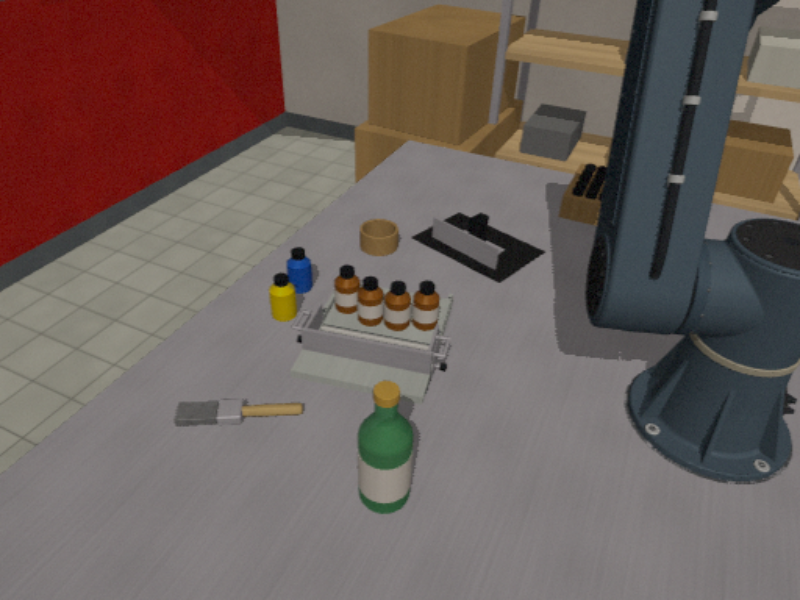

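The top view (800x600) shows the dock around (365,325), loading towards image left. The four amber bottles are at (390,263), (381,297), (389,330) and (406,360). The pusher is on the black mat at (600,345) with its blade to the left. The jug is at (165,430), tape at (540,230), brush at (200,255).
Bottle candidates: the four amber ones on the shelf fit, since they stand on the deck in a row. The yellow (352,202) and blue (407,190) bottles and the crated ones at (10,535) and (790,485) do not.

Run:
```python
from h import *
z=np.load("top0.npz");p,d=z["p"],z["d"];X=cloud("top",d);H=X[...,2]
print("bench z",np.median(H[300:310,200:260]))
def comps(m,lo=30):
    n,l,s,c=cv2.connectedComponentsWithStats(m.astype(np.uint8),connectivity=4)
    for i in range(1,n):
        if s[i,4]>=lo: yield l==i,s[i],c[i]
roi=np.zeros(d.shape,bool);roi[100:290,165:440]=1
print("caps");
for m,s,c in comps(roi&(H>.095)&(H<.12)&(X[...,0]<.85),15): print(c.round(1),s[4],X[m].mean(0).round(4), (X[m].min(0)+X[m].max(0))/2)
print("pusher region");R=np.zeros_like(roi);R[160:290,335:440]=1
for lo,hi,nm in((.066,.09,"grip"),(.045,.064,"bladetop")):
  for m,s,c in comps(R&(H>lo)&(H<hi),10):
    P=X[m][:,:2].astype(np.float32);r=cv2.minAreaRect(P*1000);print(nm,c.round(1),s[4],r,X[m][:,2].mean())
def cornersof(m,zp,name):
    cn=max(cv2.findContours(m.astype(np.uint8),cv2.RETR_EXTERNAL,cv2.CHAIN_APPROX_NONE)[0],key=cv2.contourArea)
    C=arm.get_calibration("top");K=np.array(C["intrinsics"]);Rr=np.array(C["R"]);t=np.array(C["t"])
    o=-Rr.T@t
    uv=cn[:,0].astype(float);ry=np.c_[(uv-[K[0,2],K[1,2]])/[K[0,0],K[1,1]],np.ones(len(uv))]@Rr
    P=o+ry*((zp-o[2])/ry[:,2])[:,None]
    r=cv2.minAreaRect((P[:,:2]*1000).astype(np.float32));print(name,r,cv2.boxPoints(r).round(1).tolist())
g=p.max(-1)
mm=R&(g<50)|(R&(H>.02))
mm=cv2.morphologyEx(mm.astype(np.uint8),cv2.MORPH_CLOSE,np.ones((9,9)))
cornersof(mm,.003,"mat")
D=(H>.010)&(H<.024);D[:150]=0;D[265:]=0;D[:,:170]=0;D[:,302:]=0
for m,s,c in comps(D,200): print("deck",s,c.round(1)); 
# profile across dock
for v in (205,215):
  print([(u,*(X[v,u]*1000).round().astype(int)) for u in range(172,304,3)])
cv2.imwrite("pics/crop.png",cv2.resize(p[140:290,165:440,::-1],None,fx=2.9,fy=2.9,interpolation=cv2.INTER_CUBIC))
```

```text
bench z -0.0003497449175754231
caps
[248.1 166.3] 110 [0.6629 0.0252 0.1058] [0.66300645 0.02439999 0.10382854]
[243.1 189.6] 112 [0.6061 0.0382 0.106 ] [0.60640088 0.03730899 0.10368975]
[248.2 210.7] 111 [0.5549 0.0268 0.1059] [0.55549571 0.02613241 0.1053116 ]
[259.  230.3] 106 [0.5077 0.0018 0.1059] [0.50722951 0.00178696 0.10557675]
pusher region
grip [394.  222.8] 186 ((520.0584716796875, -334.1135559082031), (40.09525680541992, 25.776165008544922), 69.63420867919922) 0.07799233359022999
bladetop [346.2 160.9] 42 ((682.56591796875, -228.4691162109375), (43.22323989868164, 6.141509532928467), 88.66219329833984) 0.04850822725955705
bladetop [372.9 217.4] 220 ((536.7390747070312, -289.7770080566406), (5.992115020751953, 189.04501342773438), 69.61286926269531) 0.05439717002722325
bladetop [383.9 221.7] 26 ((524.5375366210938, -315.932373046875), (5.408261299133301, 23.28665542602539), 86.3388671875) 0.05367475785453321
mat ((517.4439697265625, -345.8404235839844), (223.40565490722656, 283.796630859375), 64.01409149169922) [[340.8999938964844, -384.1000061035156], [596.0999755859375
[... 3960 characters left out ...]
4(548), np.int64(-8), np.int64(16)), (265, np.int64(548), np.int64(-16), np.int64(14)), (268, np.int64(548), np.int64(-24), np.int64(17)), (271, np.int64(548), np.int64(-32), np.int64(18)), (274, np.int64(548), np.int64(-40), np.int64(13)), (277, np.int64(548), np.int64(-48), np.int64(16)), (280, np.int64(547), np.int64(-56), np.int64(17)), (283, np.int64(547), np.int64(-63), np.int64(18)), (286, np.int64(547), np.int64(-71), np.int64(18)), (289, np.int64(547), np.int64(-79), np.int64(16)), (292, np.int64(548), np.int64(-89), np.int64(1)), (295, np.int64(547), np.int64(-97), np.int64(-1)), (298, np.int64(547), np.int64(-105), np.int64(-3)), (301, np.int64(547), np.int64(-113), np.int64(-2))]
```

View pics/crop.png

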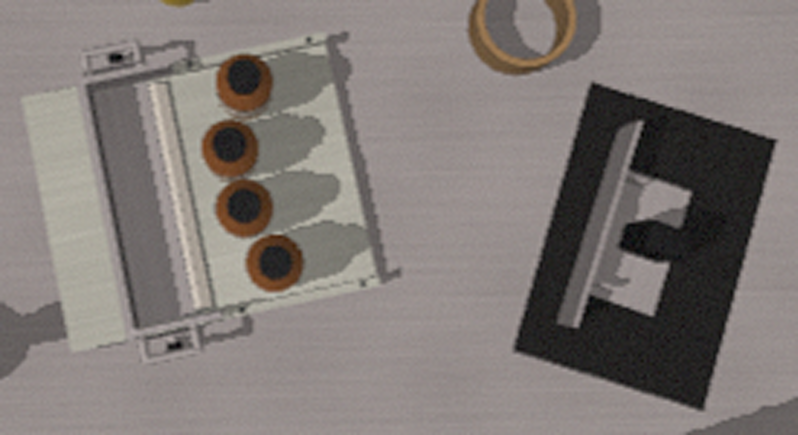

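The crop confirms the four amber bottles on the shelf at (245,78), (230,145), (244,207) and (275,262). The pusher is on the mat with grip (645,235), blade facing the dock. Mat corners are (592,83), (777,140), (704,410) and (515,350). Next I fit the dock edges.

```bash
cat >> h.py <<'E'
def plan(x,y,z,yaw_deg,cur=None):
    """scaled move numbers from the current (or given) pose to a tool-down pose"""
    s=arm.observe();p0=np.array(s["position"] if cur is None else cur[:3])
    R0=Ro.from_euler("xyz",s["orientation"] if cur is None else [np.pi,0,np.radians(cur[3])])
    R1=Ro.from_euler("xyz",[np.pi,0,np.radians(yaw_deg)])
    return (R0.inv().apply(np.array([x,y,z])-p0)/.8).round(4),(np.degrees((R0.inv()*R1).as_rotvec())/30).round(4)
E
python3 - <<'E'
from h import *
z=np.load("top0.npz");p,d=z["p"],z["d"]
C=arm.get_calibration("top");K=np.array(C["intrinsics"]);R=np.array(C["R"]);t=np.array(C["t"]);o=-R.T@t
def ray(uv,zp):
    uv=np.asarray(uv,float);r=np.c_[(uv-[K[0,2],K[1,2]])/[K[0,0],K[1,1]],np.ones(len(uv))]@R
    return (o+r*((zp-o[2])/r[:,2])[:,None])[:,:2]*1000
g=cv2.GaussianBlur(cv2.cvtColor(p,cv2.COLOR_RGB2GRAY),(3,3),0).astype(float)
c2f=lambda x,y:(x/2.9+165-.33,y/2.9+140-.33)
def edge(a,b,zp,name,W=4):
    a,b=np.array(c2f(*a)),np.array(c2f(*b));n=np.array([b[1]-a[1],a[0]-b[0]]);n/=np.linalg.norm(n)
    pts=[]
    for f in np.linspace(.05,.95,40):
        q=a+f*(b-a);s=np.arange(-W,W+.01,.25);xy=q+s[:,None]*n
        v=cv2.remap(g.astype(np.float32),xy[:,0].astype(np.float32).reshape(1,-1),xy[:,1].astype(np.float32).reshape(1,-1),cv2.INTER_LINEAR)[0]
        gr=np.abs(np.gradient(v));pts.append(q+s[gr.argmax()]*n)
    P=ray(pts,zp).astype(np.float32);L=cv2.fitLine(P,cv2.DIST_HUBER,0,.01,.01).ravel()
    r=(P-L[2:])@[-L[1],L[0]];P=P[np.abs(r)<3];L=cv2.fitLine(P,cv2.DIST_HUBER,0,.01,.01).ravel()
    r=(P-L[2:])@[-L[1],L[0]]
    print(name,"ang",np.degrees(np.arctan2(L[1],L[0])).round(2),"pt",L[2:].round(1),"n",len(P),"rms",r.std().round(2));return L
edge((22,100),(70,350),.016,"deck far end")
edge((87,90),(132,330),.062,"wall top outer?")
edge((95,90),(140,330),.062,"wall top inner?")
edge((150,85),(195,305),.019,"catch left")
edge((172,85),(213,305),.022,"catch right")
edge((328,50),(380,275),.016,"deck near end")
edge((330,38),(205,60),.030,"rail upper out")
edge((390,283),(245,308),.030,"rail lower out")
edge((592,83),(777,140),.003,"mat top");edge((704,410),(515,350),.003,"mat bottom");edge((592,83),(515,350),.003,"mat left");edge((777,140),(704,410),.003,"mat right")
print(plan(.520,-.334,.15,50))
E
```

```text
deck far end ang 10.91 pt [563.  209.2] n 40 rms 0.76
wall top outer? ang 11.04 pt [555.9 141.8] n 40 rms 0.66
wall top inner? ang 10.9 pt [550.4 140.9] n 40 rms 0.75
catch left ang 10.98 pt [568.6  91.5] n 40 rms 0.68
catch right ang 10.91 pt [580.9  72.5] n 34 rms 0.55
deck near end ang 11.0 pt [603.4 -71.2] n 35 rms 0.82
rail upper out ang -80.08 pt [698.5  10.1] n 32 rms 1.59
rail lower out ang -87.46 pt [480.7 -30.6] n 16 rms 1.84
mat top ang 71.33 pt [ 641.8 -385.4] n 40 rms 0.81
mat bottom ang 71.55 pt [ 396.2 -301.7] n 40 rms 0.71
mat left ang -18.74 pt [ 546.9 -256.7] n 40 rms 0.86
mat right ang -18.57 pt [ 492.  -427.4] n 40 rms 0.78
(array([ 0.4488, -0.0583,  0.1011]), array([-1.900e-03, -6.000e-04, -9.412e-01]))
```

The fits give a dock yaw of 101.0° and its deck centre line. The back wall is at about x = +93 mm in the dock frame. The pusher is at (0.520, -0.334) with yaw 69.6°. First move: above the grip.

Call:
send_rows:
  motion:
    - [0.449,-0.058,0.1,0,0,-0.94,0]
    - [0.449,-0.058,0.1,0,0,-0.94,0]
    - [0.449,-0.058,0.1,0,0,-0.94,0]
    - [0.449,-0.058,0.1,0,0,-0.94,0]
    - [0.449,-0.058,0.1,0,0,-0.94,0]
    - [0.449,-0.058,0.1,0,0,-0.94,0]
    - [0.449,-0.058,0.1,0,0,-0.94,0]
    - [0.449,-0.058,0.1,0,0,-0.94,0]
    - [0.449,-0.058,0.1,0,0,-0.94,0]
    - [0.449,-0.058,0.1,0,0,-0.94,0]

```text
t: 1.1
position: [0.52, -0.3344, 0.1509]
orientation: [-3.141, 0.0, 0.873]
contact_force: [-0.4, -0.0, -0.4]
grip_width: 0.0856
gripper_force: 0.0
```

```bash
python3 -c "
from h import *
s=arm.observe();print(s['t'],s['position'],np.degrees(s['orientation']))
print(plan(.520,-.334,.12,69.6));print(plan(.520,-.334,.022,69.6))"
```

```text
1.1 [ 0.51995502 -0.33441891  0.15090293] [-1.79944083e+02  1.52870601e-02  5.00016915e+01]
(array([ 0.0004, -0.0003,  0.0386]), array([-1.900e-03,  2.000e-04, -6.533e-01]))
(array([ 5.000e-04, -1.000e-04,  1.611e-01]), array([-1.900e-03,  2.000e-04, -6.533e-01]))
```

Call:
send_rows:
  motion:
    - [0,0,0.03,0,0,-0.653,0]
    - [0,0,0.04,0,0,-0.653,0]
    - [0,0,0.05,0,0,-0.653,0]
    - [0,0,0.09,0,0,-0.653,0]
    - [0,0,0.13,0,0,-0.653,0]
    - [0,0,0.16,0,0,-0.653,0]
    - [0,0,0.16,0,0,-0.653,0]
    - [0,0,0.16,0,0,-0.653,1]
    - [0,0,0.16,0,0,-0.653,1]
    - [0,0,0.16,0,0,-0.653,1]
  newtons: 100

```text
t: 2.1
position: [0.5208, -0.3352, 0.0249]
orientation: [3.139, 0.001, 1.214]
contact_force: [-0.4, -0.5, 0.0]
grip_width: 0.0441
gripper_force: 0.0
```

Call:
send_rows:
  motion:
    - [0,0,0,0,0,0,1]
    - [0,0,0,0,0,0,1]
    - [0,0,0,0,0,0,1]
    - [0,0,0,0,0,0,1]
    - [0,0,-0.02,0,0,0,1]
    - [0,0,-0.05,0,0,0,1]
    - [0,0,-0.075,0,0,0,1]
    - [0,0,-0.075,0,0,0,1]
    - [0,0,-0.075,0,0,0,1]
    - [0,0,-0.075,0,0,0,1]

```text
t: 3.1
position: [0.5197, -0.3341, 0.0822]
orientation: [-3.14, -0.001, 1.214]
contact_force: [-0.1, -0.3, -3.7]
grip_width: 0.0248
gripper_force: 99.0
```

Run:
```python
from h import *
s=arm.observe();print(s['t'],s['position'],np.degrees(s['orientation']),s['contact_force'],s['torque'])
p,d=arm.snapshot("top");X=cloud("top",d);H=X[...,2]
R=np.zeros(d.shape,bool);R[160:290,335:440]=1
for v in(180,200,220,240): print([(u,*(X[v,u]*1000).round().astype(int).tolist()) for u in range(355,400,3)])
cv2.imwrite("pics/lift.png",cv2.resize(p[140:290,300:450,::-1],None,fx=4,fy=4))
print(plan(.608,-.106,.105,98),plan(.608,-.106,.105,101))
```

```text
3.1 [ 0.51973334 -0.33406678  0.08222242] [-1.79896217e+02 -2.97802349e-02  6.95533726e+01] [-0.06372503 -0.33604127 -3.72240779] [-0.06528781  0.03007393 -0.03926278]
[(355, 639, -263, -2), (358, 639, -269, 2), (361, 639, -279, -1), (364, 639, -286, 0), (367, 638, -294, 3), (370, 638, -301, 5), (373, 638, -309, 4), (376, 638, -319, 0), (379, 637, -325, 5), (382, 637, -334, 3), (385, 637, -343, 0), (388, 637, -350, 4), (391, 622, -319, 111), (394, 637, -367, 2), (397, 637, -375, 2)]
[(355, 585, -260, 0), (358, 585, -267, 1), (361, 584, -275, 3), (364, 584, -283, 2), (367, 584, -292, 0), (370, 584, -299, 4), (373, 584, -308, 0), (376, 584, -316, 0), (379, 578, -302, 67), (382, 576, -301, 91), (385, 574, -301, 112), (388, 576, -319, 84), (391, 575, -322, 95), (394, 575, -331, 92), (397, 578, -349, 63)]
[(355, 531, -256, 4), (358, 531, -265, 2), (361, 531, -272, 6), (364, 531, -281, 2), (367, 530, -289, 3), (370, 530, -297, 3), (373, 528, -285, 66), (376, 527, -285, 89), (379, 527, -285, 112), (382, 528, -308, 64), (385, 528, -315, 66), (388, 527, -315, 85), (391, 526, -315, 107), (394, 526, -315, 126), (397, 525, -318, 138)]
[(355, 478, -254, 4), (358, 478, -263, 0), (361, 478, -271, 1), (364, 478, -279, 0), (367, 479, -267, 68), (370, 479, -266, 95), (373, 480, -267, 114), (376, 478, -290, 66), (379, 478, -297, 67), (382, 479, -297, 90), (385, 478, -312, 66), (388, 478, -320, 65), (391, 478, -327, 67), (394, 479, -306, 146), (397, 485, -231, 365)]
(array([ 0.3057,  0.0038, -0.0285]), array([-0.0036, -0.0021, -0.9483])) (array([ 0.3057,  0.0038, -0.0285]), array([-0.0035, -0.0022, -1.0483]))
```

View pics/lift.png

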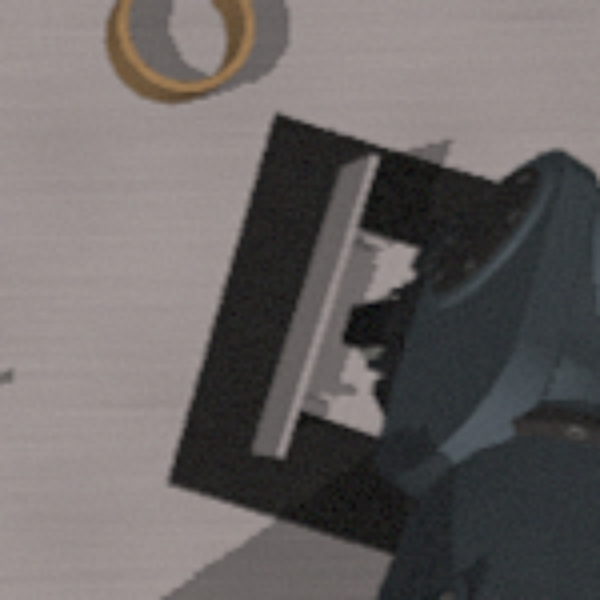

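The pusher hangs straight in the grip: blade from (375,155) to (270,455) in the crop, mat and tape untouched. Now carry it behind the row.

Call:
send_rows:
  motion:
    - [0.04,0,0,0,0,-0.1,1]
    - [0.08,0,0,0,0,-0.25,1]
    - [0.12,0,0,0,0,-0.4,1]
    - [0.16,0,0,0,0,-0.55,1]
    - [0.2,0,0,0,0,-0.7,1]
    - [0.24,0,0,0,0,-0.85,1]
    - [0.28,0.002,0,0,0,-0.95,1]
    - [0.306,0.004,0,0,0,-1,1]
    - [0.306,0.004,0,0,0,-1,1]
    - [0.306,0.004,0,0,0,-1,1]

```text
t: 4.15
position: [0.6084, -0.106, 0.0824]
orientation: [-3.14, -0.0, 1.738]
contact_force: [-1.1, -1.0, -3.1]
grip_width: 0.0244
gripper_force: 98.8
```

```bash
cat >> h.py <<'E'
def blade(p,d,lo,hi):
    X=cloud("top",d);H=X[...,2];R=(H>lo)&(H<hi)&(X[...,1]<.0)&(X[...,1]>-.2)&(X[...,0]>.45)&(X[...,0]<.75)
    n,l,s,c=cv2.connectedComponentsWithStats(R.astype(np.uint8),connectivity=8)
    for i in range(1,n):
        if s[i,4]>40:
            P=X[l==i][:,:2]*1000;L=cv2.fitLine(P.astype(np.float32),cv2.DIST_HUBER,0,.01,.01).ravel()
            print("comp",s[i].tolist(),"ang",np.degrees(np.arctan2(L[1],L[0])).round(2),P.mean(0).round(1),X[l==i][:,2].mean().round(4),cv2.minAreaRect(P.astype(np.float32)))
E
python3 - <<'E'
from h import *
s=arm.observe();print(s['t'],s['position'],np.degrees(s['orientation']),s['contact_force'],s['torque'])
p,d=arm.snapshot("top");np.savez("t1.npz",p=p,d=d);blade(p,d,.10,.13)
cv2.imwrite("pics/b.png",cv2.resize(p[140:290,165:440,::-1],None,fx=2.9,fy=2.9,interpolation=cv2.INTER_CUBIC))
print(plan(.608,-.106,.0475,101))
E
```

```text
4.15 [ 0.60842248 -0.10604607  0.08242656] [-1.79920249e+02 -2.54214353e-02  9.95759944e+01] [-1.05377727 -0.95265944 -3.06630877] [-0.05556985  0.023808   -0.01251756]
comp [276, 153, 5, 26, 53] ang 7.71 [664.9 -47.4] 0.1126 ((662.8760986328125, -48.11699295043945), (60.16375732421875, 4.163224697113037), 9.779747009277344)
comp [260, 225, 5, 12, 48] ang -0.85 [507.6  -4.6] 0.1058 ((507.0733947753906, -5.376715660095215), (9.69468879699707, 26.17928695678711), 88.74688720703125)
(array([ 0.0008, -0.0002,  0.0439]), array([-0.0022, -0.0007, -0.0493]))
```

View pics/b.png

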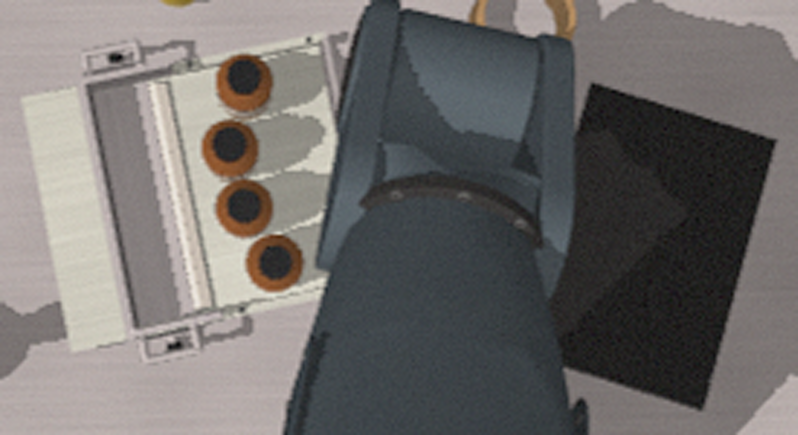

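The arm hides the pusher from the top camera. The bottles are unmoved at (245,78), (230,145), (244,207) and (275,262). Lower to carrying height and check with the side camera.

Call:
send_rows:
  motion:
    - [0,0,0.01,0,0,-0.047,1]
    - [0,0,0.02,0,0,-0.047,1]
    - [0,0,0.03,0,0,-0.047,1]
    - [0,0,0.04,0,0,-0.047,1]
    - [0,0,0.0437,0,0,-0.047,1]
    - [0.01,0,0.0437,0,0,-0.047,1]
    - [0.02,0,0.0437,0,0,-0.047,1]
    - [0.025,0,0.0437,0,0,-0.047,1]
    - [0.025,0,0.0437,0,0,-0.047,1]
    - [0.025,0,0.0437,0,0,-0.047,1]

```text
t: 5.2
position: [0.6057, -0.0864, 0.0486]
orientation: [3.141, 0.0, 1.762]
contact_force: [0.3, -0.2, -3.3]
grip_width: 0.0248
gripper_force: 98.8
```

```bash
cat >> h.py <<'E'
th=np.radians(101.);XD=np.array([np.cos(th),np.sin(th)]);YD=np.array([-XD[1],XD[0]])
def dk(P): P=np.asarray(P)*1000;return np.stack([P[...,:2]@XD+59.6,P[...,:2]@YD+577],-1).round(1)
def st():
    s=arm.observe();f=s['contact_force'][:2];print("t",round(s['t'],2),"dock",dk(s['position']),"z",s['position'][2].round(4),"yaw",np.degrees(s['orientation'][2]).round(2),"F along/lat/z",(f@XD).round(2),(f@YD).round(2),s['contact_force'][2].round(2),"Tz",s['torque'].round(3))
E
python3 - <<'E'
from h import *
st()
p,d=arm.snapshot("side");X=cloud("side",d)
D=dk(X);m=(D[...,0]>-115)&(D[...,0]<-75)&(abs(D[...,1])<110)&(X[...,2]>.035)&(X[...,2]<.075)
Q=D[m];print(len(Q))
for y in range(-100,101,20):
    q=Q[abs(Q[:,1]-y)<10];print(y,len(q),np.percentile(q[:,0],[10,50,90]) if len(q) else '')
cv2.imwrite("pics/s1.png",cv2.resize(p[130:330,130:330,::-1],(600,600)))
E
```

```text
t 5.2 dock [-140.8   -1.1] z 0.0486 yaw 100.98 F along/lat/z -0.24 -0.29 -3.31 Tz [-0.091 -0.039  0.026]
301
-100 0 
-80 16 [-93.95 -92.   -89.9 ]
-60 39 [-92.94 -91.2  -89.2 ]
-40 28 [-93.86 -91.9  -90.2 ]
-20 62 [-93. -91. -89.]
0 30 [-94.52 -91.45 -89.38]
20 30 [-93.31 -91.6  -90.1 ]
40 60 [-93.41 -91.5  -88.78]
60 8 [-91.96 -91.05 -88.52]
80 17 [-93.1  -92.   -89.62]
100 6 [-94.05 -92.2  -91.05]
```

View pics/s1.png

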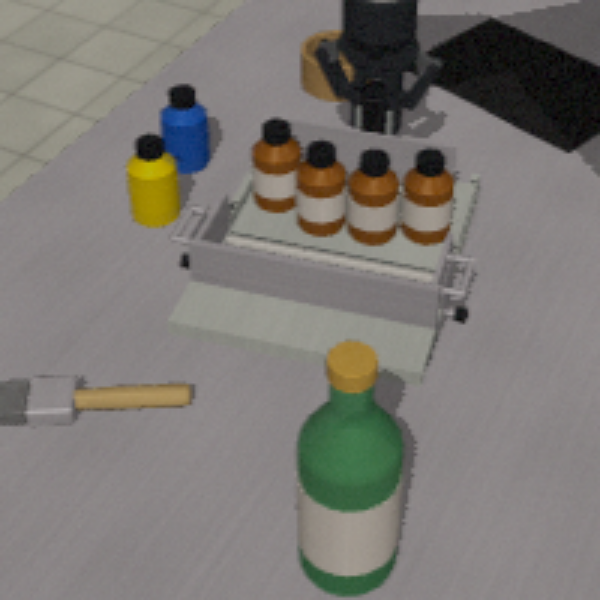

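The side view shows the blade level behind the four bottles (blade about (330,140), bottles at (275,165), (320,190), (373,197), (428,197)). Depth says it is square to the dock within 0.5 mm. Start pushing gently.

Call:
send_rows:
  motion:
    - [0.003,0,0,0,0,0,1]
    - [0.006,0,0,0,0,0,1]
    - [0.009,0,0,0,0,0,1]
    - [0.012,0,0,0,0,0,1]
    - [0.015,0,0,0,0,0,1]
    - [0.018,0,0,0,0,0,1]
    - [0.021,0,0,0,0,0,1]
    - [0.0225,0,0,0,0,0,1]
    - [0.024,0,0,0,0,0,1]
    - [0.0255,0,0,0,0,0,1]

```text
t: 6.25
position: [0.6017, -0.0665, 0.0483]
orientation: [3.142, 0.0, 1.762]
contact_force: [-1.0, -0.6, -3.9]
grip_width: 0.0252
gripper_force: 98.8
```

Call:
send_rows:
  motion:
    - [0.0015,0,0,0,0,0,1]
    - [0.003,0,0,0,0,0,1]
    - [0.0045,0,0,0,0,0,1]
    - [0.006,0,0,0,0,0,1]
    - [0.0075,0,0,0,0,0,1]
    - [0.009,0,0,0,0,0,1]
    - [0.0105,0,0,0,0,0,1]
    - [0.012,0,0,0,0,0,1]
    - [0.0135,0,0,0,0,0,1]
    - [0.015,0,0,0,0,0,1]

```text
t: 7.25
position: [0.5994, -0.0548, 0.0484]
orientation: [3.141, 0.0, 1.762]
contact_force: [0.5, -2.7, -3.9]
grip_width: 0.0249
gripper_force: 98.8
```

Call:
send_rows:
  motion:
    - [0.0015,0,0,0,0,0,1]
    - [0.003,0,0,0,0,0,1]
    - [0.0045,0,0,0,0,0,1]
    - [0.006,0,0,0,0,0,1]
    - [0.0075,0,0,0,0,0,1]
    - [0.009,0,0,0,0,0,1]
    - [0.0105,0,0,0,0,0,1]
    - [0.012,0,0,0,0,0,1]
    - [0.0135,0,0,0,0,0,1]
    - [0.015,0,0,0,0,0,1]

```text
t: 8.25
position: [0.5971, -0.0428, 0.0483]
orientation: [3.142, -0.0, 1.762]
contact_force: [1.3, -1.7, -3.2]
grip_width: 0.0247
gripper_force: 98.8
```

Call:
send_rows:
  motion:
    - [0.0015,0,0,0,0,0,1]
    - [0.003,0,0,0,0,0,1]
    - [0.0045,0,0,0,0,0,1]
    - [0.006,0,0,0,0,0,1]
    - [0.0075,0,0,0,0,0,1]
    - [0.009,0,0,0,0,0,1]
    - [0.0105,0,0,0,0,0,1]
    - [0.012,0,0,0,0,0,1]
    - [0.0135,0,0,0,0,0,1]
    - [0.015,0,0,0,0,0,1]

```text
t: 9.25
position: [0.5948, -0.0311, 0.0484]
orientation: [3.142, 0.0, 1.762]
contact_force: [0.7, -4.2, -2.5]
grip_width: 0.0252
gripper_force: 98.8
```

Run:
```python
from h import *
st()
p,d=arm.snapshot("top");X=cloud("top",d);H=X[...,2]
D=dk(X);m=(H>.1)&(H<.112)&(D[...,0]>-60)&(D[...,0]<60)&(abs(D[...,1])<110)
n,l,s,c=cv2.connectedComponentsWithStats(m.astype(np.uint8))
for i in range(1,n):
    if s[i,4]>15:print(c[i].round(),s[i,4],D[l==i].mean(0).round(1))
cv2.imwrite("pics/c.png",cv2.resize(p[140:290,165:440,::-1],None,fx=2.9,fy=2.9,interpolation=cv2.INTER_CUBIC))
```

```text
t 9.25 dock [-84.4  -0.9] z 0.0484 yaw 100.96 F along/lat/z -4.21 0.14 -2.52 Tz [-0.691 -0.122 -0.013]
[235. 169.] 108 [ -9.6 -78.9]
[237. 190.] 69 [ -4.9 -26.2]
```

Run:
```python
from h import *
p,d=arm.snapshot("side");X=cloud("side",d);D=dk(X)
m=(X[...,2]>.085)&(X[...,2]<.12)&(D[...,0]>-30)&(D[...,0]<60)&(abs(D[...,1])<110)
n,l,s,c=cv2.connectedComponentsWithStats(m.astype(np.uint8))
for i in range(1,n):
    if s[i,4]>15:print(c[i].round(),s[i,4],D[l==i].mean(0).round(1),D[l==i].max(0))
```

```text
[218. 181.] 115 [ -3.  -78.1] [  8.4 -59.9]
[236. 184.] 115 [ -3.3 -25. ] [ 8.6 -9.7]
[253. 188.] 119 [-2.8 27.6] [12. 44.]
[271. 191.] 116 [-2.5 78.3] [14.4 92.6]
```

Call:
send_rows:
  motion:
    - [0.0015,0,0,0,0,0,1]
    - [0.003,0,0,0,0,0,1]
    - [0.0045,0,0,0,0,0,1]
    - [0.006,0,0,0,0,0,1]
    - [0.0075,0,0,0,0,0,1]
    - [0.009,0,0,0,0,0,1]
    - [0.0105,0,0,0,0,0,1]
    - [0.012,0,0,0,0,0,1]
    - [0.0135,0,0,0,0,0,1]
    - [0.015,0,0,0,0,0,1]

```text
t: 10.35
position: [0.5926, -0.0195, 0.0484]
orientation: [3.141, 0.0, 1.762]
contact_force: [1.2, -5.3, -2.6]
grip_width: 0.0252
gripper_force: 98.9
```

Call:
send_rows:
  motion:
    - [0.0015,0,0,0,0,0,1]
    - [0.003,0,0,0,0,0,1]
    - [0.0045,0,0,0,0,0,1]
    - [0.006,0,0,0,0,0,1]
    - [0.0075,0,0,0,0,0,1]
    - [0.009,0,0,0,0,0,1]
    - [0.0105,0,0,0,0,0,1]
    - [0.012,0,0,0,0,0,1]
    - [0.0135,0,0,0,0,0,1]
    - [0.015,0,0,0,0,0,1]

```text
t: 11.35
position: [0.5903, -0.0075, 0.0484]
orientation: [3.141, 0.0, 1.762]
contact_force: [1.0, -4.8, -1.9]
grip_width: 0.0249
gripper_force: 99.0
```

Call:
send_rows:
  motion:
    - [0.0015,0,0,0,0,0,1]
    - [0.003,0,0,0,0,0,1]
    - [0.0045,0,0,0,0,0,1]
    - [0.006,0,0,0,0,0,1]
    - [0.0075,0,0,0,0,0,1]
    - [0.009,0,0,0,0,0,1]
    - [0.0105,0,0,0,0,0,1]
    - [0.012,0,0,0,0,0,1]
    - [0.0135,0,0,0,0,0,1]
    - [0.015,0,0,0,0,0,1]

```text
t: 12.35
position: [0.5879, 0.0043, 0.0484]
orientation: [3.142, -0.0, 1.762]
contact_force: [0.0, -4.6, -1.7]
grip_width: 0.0248
gripper_force: 99.0
```

Call:
send_rows:
  motion:
    - [0.0015,0,0,0,0,0,1]
    - [0.003,0,0,0,0,0,1]
    - [0.0045,0,0,0,0,0,1]
    - [0.006,0,0,0,0,0,1]
    - [0.0075,0,0,0,0,0,1]
    - [0.009,0,0,0,0,0,1]
    - [0.0105,0,0,0,0,0,1]
    - [0.012,0,0,0,0,0,1]
    - [0.0135,0,0,0,0,0,1]
    - [0.015,0,0,0,0,0,1]

```text
t: 13.35
position: [0.5856, 0.016, 0.0483]
orientation: [-3.142, -0.0, 1.762]
contact_force: [0.5, -5.1, -1.5]
grip_width: 0.0251
gripper_force: 99.0
```

```bash
python3 -c "
from h import *
st()"
```

```text
t 13.35 dock [-36.4  -0.9] z 0.0483 yaw 100.96 F along/lat/z -5.13 0.53 -1.51 Tz [-0.703 -0.233 -0.018]
```

Call:
send_rows:
  motion:
    - [0.0013,0,0,0,0,0,1]
    - [0.0026,0,0,0,0,0,1]
    - [0.0039,0,0,0,0,0,1]
    - [0.0052,0,0,0,0,0,1]
    - [0.0065,0,0,0,0,0,1]
    - [0.0078,0,0,0,0,0,1]
    - [0.0091,0,0,0,0,0,1]
    - [0.0104,0,0,0,0,0,1]
    - [0.0117,0,0,0,0,0,1]
    - [0.013,0,0,0,0,0,1]

```text
t: 14.35
position: [0.5837, 0.0263, 0.0483]
orientation: [-3.142, -0.0, 1.762]
contact_force: [0.6, -5.9, -0.7]
grip_width: 0.0246
gripper_force: 99.0
```

Call:
send_rows:
  motion:
    - [0.001,0,0,0,0,0,1]
    - [0.002,0,0,0,0,0,1]
    - [0.003,0,0,0,0,0,1]
    - [0.004,0,0,0,0,0,1]
    - [0.005,0,0,0,0,0,1]
    - [0.006,0,0,0,0,0,1]
    - [0.007,0,0,0,0,0,1]
    - [0.008,0,0,0,0,0,1]
    - [0.009,0,0,0,0,0,1]
    - [0.01,0,0,0,0,0,1]

```text
t: 15.35
position: [0.5822, 0.0341, 0.0483]
orientation: [3.142, -0.0, 1.762]
contact_force: [0.8, -5.2, -0.7]
grip_width: 0.025
gripper_force: 99.1
```

Run:
```python
from h import *
st()
p,d=arm.snapshot("side");X=cloud("side",d);D=dk(X)
m=(X[...,2]>.085)&(X[...,2]<.12)&(D[...,0]>30)&(D[...,0]<100)&(abs(D[...,1])<110)
n,l,s,c=cv2.connectedComponentsWithStats(m.astype(np.uint8))
for i in range(1,n):
    if s[i,4]>15:print(c[i].round(),s[i,4],D[l==i].mean(0).round(1))
cv2.imwrite("pics/s2.png",cv2.resize(p[170:270,180:300,::-1],(720,600),interpolation=cv2.INTER_CUBIC))
```

```text
t 15.35 dock [-18.  -1.] z 0.0483 yaw 100.96 F along/lat/z -5.27 0.22 -0.69 Tz [-0.791 -0.216  0.038]
[210. 194.] 128 [ 62.7 -78.6]
[229. 198.] 123 [ 63.  -25.2]
[247. 201.] 138 [63.  27.6]
[265. 205.] 131 [63.1 78.1]
```

View pics/s2.png

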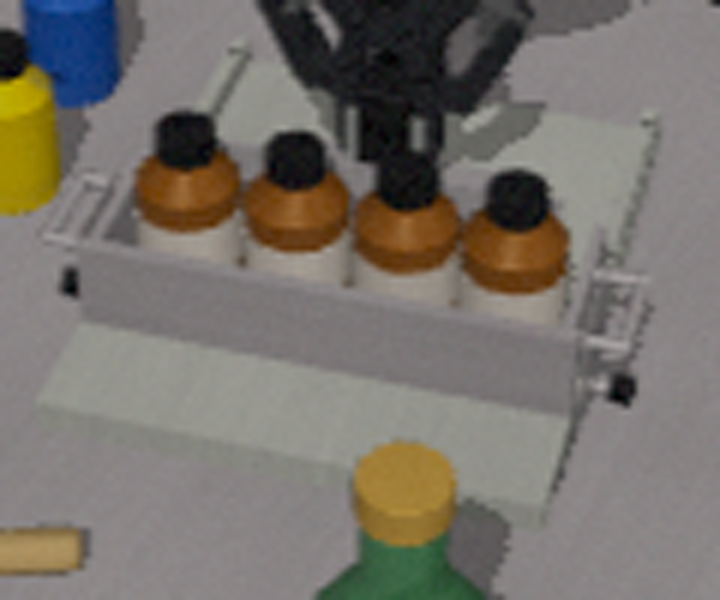

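All four bottles stand upright in the tray at (185,170), (297,190), (407,215) and (515,235). They are about 10 mm short of the back wall, so I slow down.

Call:
send_rows:
  motion:
    - [0.0007,0,0,0,0,0,1]
    - [0.0014,0,0,0,0,0,1]
    - [0.0021,0,0,0,0,0,1]
    - [0.0028,0,0,0,0,0,1]
    - [0.0035,0,0,0,0,0,1]
    - [0.0042,0,0,0,0,0,1]
    - [0.0049,0,0,0,0,0,1]
    - [0.0056,0,0,0,0,0,1]
    - [0.0063,0,0,0,0,0,1]
    - [0.007,0,0,0,0,0,1]

```text
t: 16.4
position: [0.5811, 0.0396, 0.0483]
orientation: [3.142, -0.0, 1.762]
contact_force: [0.8, -5.2, -0.9]
grip_width: 0.025
gripper_force: 99.1
```

Call:
send_rows:
  motion:
    - [0.0002,0,0,0,0,0,1]
    - [0.0004,0,0,0,0,0,1]
    - [0.0006,0,0,0,0,0,1]
    - [0.0008,0,0,0,0,0,1]
    - [0.001,0,0,0,0,0,1]
    - [0.0012,0,0,0,0,0,1]
    - [0.0014,0,0,0,0,0,1]
    - [0.0016,0,0,0,0,0,1]
    - [0.0018,0,0,0,0,0,1]
    - [0.002,0,0,0,0,0,1]

```text
t: 17.4
position: [0.5808, 0.0411, 0.0483]
orientation: [3.142, -0.0, 1.762]
contact_force: [0.8, -5.1, -0.6]
grip_width: 0.025
gripper_force: 99.1
```

```bash
python3 -c "
from h import *
st()"
```

```text
t 17.4 dock [-10.9  -1. ] z 0.0483 yaw 100.96 F along/lat/z -5.15 0.17 -0.57 Tz [-0.756 -0.163  0.002]
```

Now steps of 1.2 mm per call, watching the force.

Call:
send_rows:
  motion:
    - [0.0002,0,0,0,0,0,1]
    - [0.0004,0,0,0,0,0,1]
    - [0.0006,0,0,0,0,0,1]
    - [0.0008,0,0,0,0,0,1]
    - [0.001,0,0,0,0,0,1]
    - [0.0012,0,0,0,0,0,1]
    - [0.0014,0,0,0,0,0,1]
    - [0.0015,0,0,0,0,0,1]
    - [0.0015,0,0,0,0,0,1]
    - [0.0015,0,0,0,0,0,1]

```text
t: 18.4
position: [0.5806, 0.0423, 0.0483]
orientation: [-3.142, -0.0, 1.762]
contact_force: [1.1, -5.3, -1.6]
grip_width: 0.025
gripper_force: 99.1
```

Call:
send_rows:
  motion:
    - [0.0002,0,0,0,0,0,1]
    - [0.0004,0,0,0,0,0,1]
    - [0.0006,0,0,0,0,0,1]
    - [0.0008,0,0,0,0,0,1]
    - [0.001,0,0,0,0,0,1]
    - [0.001,0,0,0,0,0,1]
    - [0.001,0,0,0,0,0,1]
    - [0.001,0,0,0,0,0,1]
    - [0.001,0,0,0,0,0,1]
    - [0.001,0,0,0,0,0,1]

```text
t: 19.4
position: [0.5804, 0.0431, 0.0483]
orientation: [-3.142, -0.0, 1.762]
contact_force: [1.3, -5.2, -1.9]
grip_width: 0.025
gripper_force: 99.1
```

Call:
send_rows:
  motion:
    - [0.0002,0,0,0,0,0,1]
    - [0.0004,0,0,0,0,0,1]
    - [0.0006,0,0,0,0,0,1]
    - [0.0008,0,0,0,0,0,1]
    - [0.001,0,0,0,0,0,1]
    - [0.001,0,0,0,0,0,1]
    - [0.001,0,0,0,0,0,1]
    - [0.001,0,0,0,0,0,1]
    - [0.001,0,0,0,0,0,1]
    - [0.001,0,0,0,0,0,1]

```text
t: 20.4
position: [0.5803, 0.0438, 0.0483]
orientation: [3.142, 0.0, 1.762]
contact_force: [0.5, -4.1, -1.6]
grip_width: 0.0249
gripper_force: 99.0
```

Call:
send_rows:
  motion:
    - [0.0002,0,0,0,0,0,1]
    - [0.0004,0,0,0,0,0,1]
    - [0.0006,0,0,0,0,0,1]
    - [0.0008,0,0,0,0,0,1]
    - [0.001,0,0,0,0,0,1]
    - [0.001,0,0,0,0,0,1]
    - [0.001,0,0,0,0,0,1]
    - [0.001,0,0,0,0,0,1]
    - [0.001,0,0,0,0,0,1]
    - [0.001,0,0,0,0,0,1]

```text
t: 21.4
position: [0.5801, 0.0442, 0.0483]
orientation: [-3.141, 0.001, 1.762]
contact_force: [0.1, -7.4, -3.2]
grip_width: 0.0255
gripper_force: 98.9
```

Run:
```python
from h import *
st()
p,d=arm.snapshot("side");X=cloud("side",d);D=dk(X)
m=(X[...,2]>.085)&(X[...,2]<.12)&(D[...,0]>30)&(D[...,0]<100)&(abs(D[...,1])<110)
n,l,s,c=cv2.connectedComponentsWithStats(m.astype(np.uint8))
for i in range(1,n):
    if s[i,4]>15:print(c[i].round(),s[i,4],D[l==i].mean(0).round(1))
```

```text
t 21.4 dock [-7.7 -0.9] z 0.0483 yaw 100.98 F along/lat/z -7.32 1.28 -3.15 Tz [-1.284 -0.191  0.055]
[209. 197.] 132 [ 73.9 -78. ]
[227. 200.] 131 [ 73.1 -25.1]
[246. 204.] 144 [77.8 27.5]
[265. 207.] 134 [72.9 78.3]
```

Call:
send_rows:
  motion:
    - [0.0001,0,0,0,0,0,1]
    - [0.0002,0,0,0,0,0,1]
    - [0.0003,0,0,0,0,0,1]
    - [0.0004,0,0,0,0,0,1]
    - [0.0004,0,0,0,0,0,1]
    - [0.0004,0,0,0,0,0,1]
    - [0.0004,0,0,0,0,0,1]
    - [0.0004,0,0,0,0,0,1]
    - [0.0004,0,0,0,0,0,1]
    - [0.0004,0,0,0,0,0,1]

```text
t: 22.45
position: [0.5802, 0.0443, 0.0483]
orientation: [3.141, 0.001, 1.762]
contact_force: [1.8, -9.5, -2.5]
grip_width: 0.0249
gripper_force: 98.9
```

Call:
send_rows:
  motion:
    - [0.0001,0,0,0,0,0,1]
    - [0.0002,0,0,0,0,0,1]
    - [0.0003,0,0,0,0,0,1]
    - [0.0003,0,0,0,0,0,1]
    - [0.0003,0,0,0,0,0,1]
    - [0.0003,0,0,0,0,0,1]
    - [0.0003,0,0,0,0,0,1]
    - [0.0003,0,0,0,0,0,1]
    - [0.0003,0,0,0,0,0,1]
    - [0.0003,0,0,0,0,0,1]

```text
t: 23.45
position: [0.5802, 0.0445, 0.0483]
orientation: [3.141, 0.001, 1.763]
contact_force: [1.6, -9.8, -2.6]
grip_width: 0.0246
gripper_force: 98.9
```

```bash
python3 -c "
from h import *
st()"
```

```text
t 23.45 dock [-7.4 -1. ] z 0.0483 yaw 100.99 F along/lat/z -9.93 0.29 -2.61 Tz [-1.583 -0.321  0.107]
```

Force has reached about 10 N, steady and nearly central, so the row is at the wall. Draw back and look at the catch.

Call:
send_rows:
  motion:
    - [-0.001,0,0,0,0,0,1]
    - [-0.006,0,0,0,0,0,1]
    - [-0.02,0,0,0,0,0,1]
    - [-0.04,0,0,0,0,0,1]
    - [-0.07,0,0,0,0,0,1]
    - [-0.1,0,0,0,0,0,1]
    - [-0.13,0,0,0,0,0,1]
    - [-0.16,0,0,0,0,0,1]
    - [-0.19,0,0,0,0,0,1]
    - [-0.19,0,0,0,0,0,1]

```text
t: 24.45
position: [0.6093, -0.1078, 0.0484]
orientation: [3.141, 0.001, 1.759]
contact_force: [-0.3, -0.2, -3.3]
grip_width: 0.0248
gripper_force: 98.8
```

Run:
```python
from h import *
st()
p,d=arm.snapshot("top");X=cloud("top",d);H=X[...,2];D=dk(X)
m=(H>.1)&(H<.112)&(D[...,0]>30)&(D[...,0]<100)&(abs(D[...,1])<110)
n,l,s,c=cv2.connectedComponentsWithStats(m.astype(np.uint8))
for i in range(1,n):
    if s[i,4]>15:print(c[i].round(),s[i,4],D[l==i].mean(0).round(1))
for x in range(8,42,3):
    k=(abs(D[...,0]-x)<1.5)&(abs(D[...,1])<95)&(H<.04);print(x,k.sum(),(H[k].mean()*1000).round(1),end=' | ')
cv2.imwrite("pics/d.png",cv2.resize(p[140:290,165:440,::-1],None,fx=2.9,fy=2.9,interpolation=cv2.INTER_CUBIC))
z=np.load("top0.npz");X=cloud("top",z["d"]);H=X[...,2];D=dk(X);print()
for x in range(8,42,3):
    k=(abs(D[...,0]-x)<1.5)&(abs(D[...,1])<95)&(H<.04);print(x,k.sum(),(H[k].mean()*1000).round(1),end=' | ')
```

```text
t 24.45 dock [-162.5   -0.6] z 0.0484 yaw 100.78 F along/lat/z -0.13 0.34 -3.34 Tz [-0.039  0.034 -0.017]
[204. 176.] 111 [ 66.9 -78.7]
[208. 197.] 111 [ 66.8 -25.3]
[210. 219.] 112 [73.6 27.2]
[217. 239.] 111 [66.4 78.3]
8 78 15.6 | 11 74 15.7 | 14 78 15.9 | 17 80 16.0 | 20 77 15.7 | 23 79 15.8 | 26 81 16.4 | 29 82 17.7 | 32 81 19.6 | 35 82 20.7 | 38 74 21.5 | 41 74 22.4 | 
8 79 15.6 | 11 78 16.2 | 14 79 15.6 | 17 84 15.6 | 20 81 16.1 | 23 78 16.0 | 26 80 16.3 | 29 78 18.0 | 32 82 19.5 | 35 78 20.9 | 38 81 21.7 | 41 70 21.3 |
```

View pics/d.png

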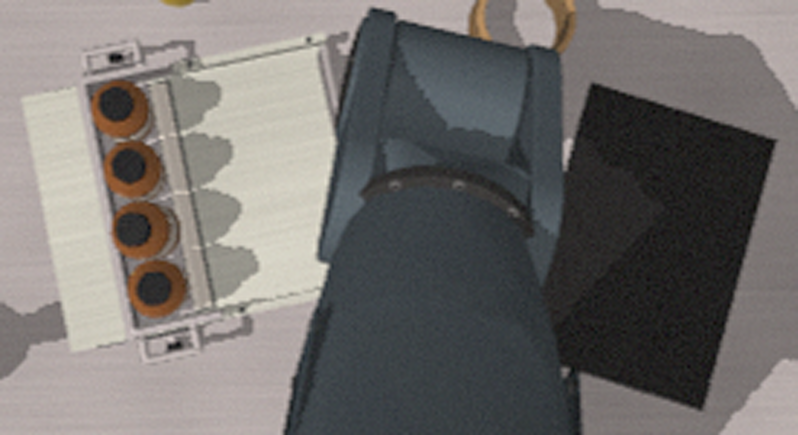

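Three bottles look home. The third one (cap (130,230), y = +27) has its cap about 7 mm ahead of the others, so it may be tilted with its heel on the catch. Check in numbers.

Run:
```python
from h import *
A=[arm.snapshot("top") for _ in range(4)];d=np.mean([a[1] for a in A],0);X=cloud("top",d);H=X[...,2];D=dk(X)
d0=np.load("top0.npz")["d"];
for y in(-79,-26,27,78):
    o=[]
    for x in(32,35,38,41):
        k=(abs(D[...,0]-x)<2)&(abs(D[...,1]-y)<22)&(H<.03);o.append((H[k].mean()*1000).round(1))
    k=(abs(D[...,1]-y)<14)&(H>.1)&(abs(D[...,0]-68)<20)
    b=(abs(D[...,1]-y)<25)&(H>.055)&(H<.09)&(abs(D[...,0]-66)<30)
    P=X[k];n=np.linalg.svd(P-P.mean(0))[2][2];n*=np.sign(n[2])
    print(y,"strip",o,"cap z",(H[k].mean()*1000).round(1),"cap x",D[k].mean(0),"normal dock",(n[:2]@XD).round(3),(n[:2]@YD).round(3),"shoulder x",D[b][:,0].mean().round(1),b.sum())
p,ds=arm.snapshot("side");X=cloud("side",ds);D=dk(X)
for y in(-79,-26,27,78):
    for lo,hi in((.06,.075),(.09,.11)):
        k=(abs(D[...,1]-y)<12)&(X[...,2]>lo)&(X[...,2]<hi)&(abs(D[...,0]-75)<30);print(y,lo,k.sum(),np.percentile(D[k][:,0],[10,50,90]).round(1),end=' ; ')
cv2.imwrite("pics/s3.png",cv2.resize(p[170:270,180:300,::-1],(720,600),interpolation=cv2.INTER_CUBIC))
```

```text
-79 strip [np.float64(19.7), np.float64(20.6), np.float64(21.9), np.float64(21.0)] cap z 111.6 cap x [ 67.69       -78.67363636] normal dock -0.949 0.309 shoulder x 66.8 240
-26 strip [np.float64(19.5), np.float64(20.8), np.float64(21.6), np.float64(20.2)] cap z 112.1 cap x [ 66.50892857 -25.33214286] normal dock 0.48 0.877 shoulder x 67.1 232
27 strip [np.float64(19.4), np.float64(21.0), np.float64(22.3), np.float64(23.1)] cap z 117.8 cap x [72.64214876 27.3661157 ] normal dock 0.079 0.997 shoulder x 65.7 219
78 strip [np.float64(19.0), np.float64(20.5), np.float64(21.8), np.float64(20.9)] cap z 105.8 cap x [66.53518519 78.06574074] normal dock -0.022 -0.004 shoulder x 67.3 244
-79 0.06 56 [ 89.2  92.3 101.2] ; -79 0.09 82 [61.3 74.8 81.1] ; -26 0.06 58 [ 89.4  92.4 101.8] ; -26 0.09 88 [60.1 74.6 81.1] ; 27 0.06 51 [ 91.5  94.4 100.9] ; 27 0.09 89 [67.7 81.6 87.2] ; 78 0.06 59 [ 88.6  91.9 100.5] ; 78 0.09 88 [60.  75.1 80.9] ;
```

View pics/s3.png

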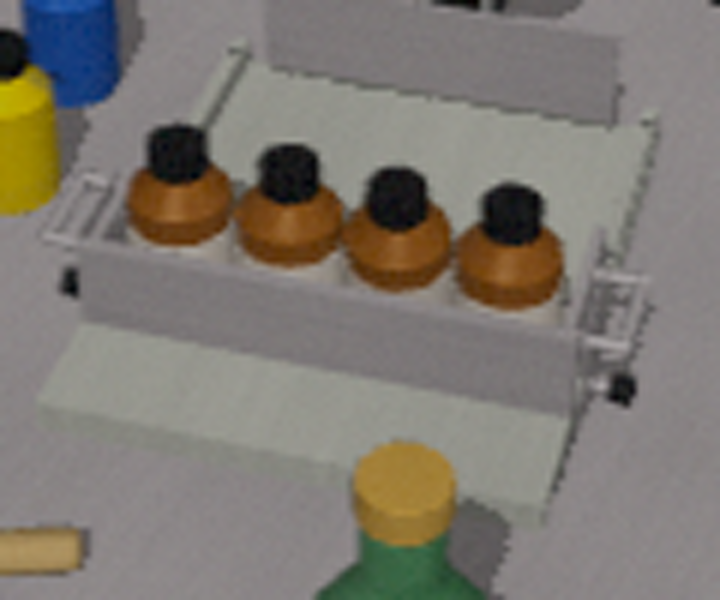

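The side view shows the third bottle (cap (397,197)) leaning forward, heel still on the strip; the other three stand upright. I will push again with the blade lower and its bottom edge leading by 2°, so the force sits low and rights it over the strip.

Call:
send_rows:
  motion:
    - [0.01,0,0.002,0,0.02,0,1]
    - [0.04,0,0.004,0,0.04,0,1]
    - [0.07,0,0.007,0,0.067,0,1]
    - [0.1,0,0.007,0,0.067,0,1]
    - [0.13,0,0.007,0,0.067,0,1]
    - [0.15,0,0.007,0,0.067,0,1]
    - [0.165,0,0.007,0,0.067,0,1]
    - [0.173,0,0.007,0,0.067,0,1]
    - [0.178,0,0.007,0,0.067,0,1]
    - [0.181,0,0.007,0,0.067,0,1]

```text
t: 25.75
position: [0.5815, 0.038, 0.0428]
orientation: [3.141, -0.035, 1.762]
contact_force: [0.3, 0.2, -3.1]
grip_width: 0.025
gripper_force: 98.8
```

```bash
python3 -c "
from h import *
st();print(np.degrees(arm.observe()['orientation']))"
```

```text
t 25.75 dock [-14.1  -1.1] z 0.0428 yaw 100.95 F along/lat/z 0.17 -0.31 -3.14 Tz [-0.06  -0.038  0.04 ]
[179.98802554  -2.00635206 100.94687086]
```

Call:
send_rows:
  motion:
    - [0.0004,0,0,0,0,0,1]
    - [0.0008,0,0,0,0,0,1]
    - [0.0012,0,0,0,0,0,1]
    - [0.0016,0,0,0,0,0,1]
    - [0.002,0,0,0,0,0,1]
    - [0.0024,0,0,0,0,0,1]
    - [0.0028,0,0,0,0,0,1]
    - [0.003,0,0,0,0,0,1]
    - [0.003,0,0,0,0,0,1]
    - [0.003,0,0,0,0,0,1]

```text
t: 26.75
position: [0.581, 0.0405, 0.0428]
orientation: [3.142, -0.035, 1.762]
contact_force: [0.5, -0.0, -3.2]
grip_width: 0.0248
gripper_force: 98.8
```

Call:
send_rows:
  motion:
    - [0.0002,0,0,0,0,0,1]
    - [0.0004,0,0,0,0,0,1]
    - [0.0006,0,0,0,0,0,1]
    - [0.0008,0,0,0,0,0,1]
    - [0.001,0,0,0,0,0,1]
    - [0.0012,0,0,0,0,0,1]
    - [0.0014,0,0,0,0,0,1]
    - [0.0015,0,0,0,0,0,1]
    - [0.0015,0,0,0,0,0,1]
    - [0.0015,0,0,0,0,0,1]

```text
t: 27.75
position: [0.5807, 0.0416, 0.0429]
orientation: [3.142, -0.035, 1.762]
contact_force: [1.2, -3.1, -4.2]
grip_width: 0.0249
gripper_force: 98.8
```

```bash
python3 -c "
from h import *
st()"
```

```text
t 27.75 dock [-10.4  -1. ] z 0.0429 yaw 100.96 F along/lat/z -3.27 -0.55 -4.21 Tz [-0.655 -0.176  0.031]
```

Call:
send_rows:
  motion:
    - [0.0002,0,0,0,0,0,1]
    - [0.0004,0,0,0,0,0,1]
    - [0.0006,0,0,0,0,0,1]
    - [0.0008,0,0,0,0,0,1]
    - [0.0008,0,0,0,0,0,1]
    - [0.0008,0,0,0,0,0,1]
    - [0.0008,0,0,0,0,0,1]
    - [0.0008,0,0,0,0,0,1]
    - [0.0008,0,0,0,0,0,1]
    - [0.0008,0,0,0,0,0,1]

```text
t: 28.75
position: [0.5806, 0.0423, 0.0429]
orientation: [-3.142, -0.035, 1.762]
contact_force: [0.6, -1.8, -5.4]
grip_width: 0.025
gripper_force: 98.8
```

```bash
python3 -c "
from h import *
st()"
```

```text
t 28.75 dock [-9.7 -1. ] z 0.0429 yaw 100.96 F along/lat/z -1.87 -0.22 -5.36 Tz [-0.594 -0.09   0.116]
```

```bash
cat >> h.py <<'E'
def caps():
    for n in("side","top"):
        p,d=arm.snapshot(n);X=cloud(n,d);D=dk(X)
        o=[]
        for y in(-79,-26,27,78):
            k=(abs(D[...,1]-y)<14)&(X[...,2]>.093)&(X[...,2]<.115)&(abs(D[...,0]-72)<20);o.append((int(k.sum()),D[k].mean(0).round(1).tolist() if k.any() else None))
        print(n,o)
    st()
E
python3 -c "
from h import *
caps()"
```

```text
side [(85, [72.1, -78.3]), (83, [72.0, -25.3]), (98, [77.4, 26.9]), (90, [72.1, 78.2])]
top [(95, [68.6, -79.2]), (26, [76.1, -28.3]), (0, None), (0, None)]
t 28.85 dock [-9.7 -1. ] z 0.0429 yaw 100.96 F along/lat/z -2.9 0.37 -3.54 Tz [-0.585 -0.123  0.15 ]
```

Call:
send_rows:
  motion:
    - [0.0002,0,0,0,0,0,1]
    - [0.0004,0,0,0,0,0,1]
    - [0.0006,0,0,0,0,0,1]
    - [0.0008,0,0,0,0,0,1]
    - [0.0008,0,0,0,0,0,1]
    - [0.0008,0,0,0,0,0,1]
    - [0.0008,0,0,0,0,0,1]
    - [0.0008,0,0,0,0,0,1]
    - [0.0008,0,0,0,0,0,1]
    - [0.0008,0,0,0,0,0,1]

```text
t: 29.85
position: [0.5805, 0.0429, 0.0429]
orientation: [3.142, -0.035, 1.762]
contact_force: [0.5, -2.7, -4.7]
grip_width: 0.025
gripper_force: 98.8
```

```bash
python3 -c "
from h import *
caps()"
```

```text
side [(87, [72.1, -78.5]), (87, [72.1, -25.3]), (97, [77.4, 27.1]), (90, [72.0, 78.2])]
top [(91, [69.0, -79.7]), (21, [76.8, -28.1]), (0, None), (0, None)]
t 29.95 dock [-9.1 -1. ] z 0.0429 yaw 100.96 F along/lat/z -4.18 0.29 -4.66 Tz [-0.671 -0.193  0.049]
```

Call:
send_rows:
  motion:
    - [0.0002,0,0,0,0,0,1]
    - [0.0004,0,0,0,0,0,1]
    - [0.0006,0,0,0,0,0,1]
    - [0.0008,0,0,0,0,0,1]
    - [0.0008,0,0,0,0,0,1]
    - [0.0008,0,0,0,0,0,1]
    - [0.0008,0,0,0,0,0,1]
    - [0.0008,0,0,0,0,0,1]
    - [0.0008,0,0,0,0,0,1]
    - [0.0008,0,0,0,0,0,1]

```text
t: 30.95
position: [0.5803, 0.0436, 0.0429]
orientation: [-3.142, -0.035, 1.762]
contact_force: [-0.1, 0.3, -2.9]
grip_width: 0.0247
gripper_force: 98.4
```

```bash
python3 -c "
from h import *
caps()"
```

```text
side [(86, [72.8, -78.3]), (88, [72.4, -25.3]), (92, [72.4, 27.1]), (86, [72.5, 78.2])]
top [(92, [70.2, -79.7]), (20, [76.9, -29.6]), (0, None), (0, None)]
t 31.05 dock [-8.4 -1. ] z 0.0429 yaw 100.96 F along/lat/z 0.15 -0.93 -3.1 Tz [ 0.024  0.001 -0.055]
```

It popped home: all four caps are level at 72.4–72.8 and the force is gone. Withdraw, level the pusher and raise it.

Call:
send_rows:
  motion:
    - [-0.003,0,0,0,0,0,1]
    - [-0.012,0,0,0,0,0,1]
    - [-0.03,0,0,0,0,0,1]
    - [-0.06,0,-0.003,0,-0.03,0,1]
    - [-0.1,0,-0.006,0,-0.067,0,1]
    - [-0.14,0,-0.01,0,-0.067,0,1]
    - [-0.18,0,-0.03,0,-0.067,0,1]
    - [-0.19,0,-0.05,0,-0.067,0,1]
    - [-0.19,0,-0.05,0,-0.067,0,1]
    - [-0.19,0,-0.05,0,-0.067,0,1]

```text
t: 32.05
position: [0.6091, -0.1073, 0.0771]
orientation: [-3.141, -0.0, 1.761]
contact_force: [-0.1, 0.4, -3.2]
grip_width: 0.0247
gripper_force: 98.4
```

```bash
python3 -c "
from h import *
caps();print(np.degrees(arm.observe()['orientation']))
print(plan(.520,-.334,.085,72));print(plan(.520,-.334,.0235,69.6,(.520,-.334,.085,72)))"
```

```text
side [(91, [72.6, -78.5]), (90, [72.3, -25.4]), (89, [72.1, 27.2]), (88, [72.7, 78.0])]
top [(117, [67.6, -78.4]), (113, [67.1, -25.2]), (115, [67.2, 27.2]), (118, [67.4, 78.3])]
t 32.15 dock [-161.    -0.3] z 0.0766 yaw 100.99 F along/lat/z -0.42 0.63 -3.15 Tz [ 0.073 -0.011  0.005]
[-1.79913534e+02 -4.58868450e-02  1.00988271e+02]
(array([-0.2581, -0.1632, -0.0105]), array([-3.200e-03, -8.000e-04,  9.663e-01]))
(array([ 0.    , -0.    ,  0.0769]), array([ 0.  , -0.  ,  0.08]))
```

All four caps read 67.1–67.6 mm. Return the pusher to its mat.

Call:
send_rows:
  motion:
    - [-0.03,-0.018,-0.005,0,0,0.1,1]
    - [-0.07,-0.044,-0.01,0,0,0.25,1]
    - [-0.11,-0.07,-0.01,0,0,0.4,1]
    - [-0.15,-0.095,-0.01,0,0,0.55,1]
    - [-0.19,-0.12,-0.01,0,0,0.7,1]
    - [-0.22,-0.14,-0.01,0,0,0.85,1]
    - [-0.25,-0.158,-0.01,0,0,0.966,1]
    - [-0.258,-0.163,-0.01,0,0,0.966,1]
    - [-0.258,-0.163,-0.01,0,0,0.966,1]
    - [-0.258,-0.163,-0.01,0,0,0.966,1]

```text
t: 33.15
position: [0.5209, -0.3332, 0.0851]
orientation: [-3.141, -0.001, 1.258]
contact_force: [-0.1, 0.7, -4.2]
grip_width: 0.0245
gripper_force: 98.3
```

Call:
send_rows:
  motion:
    - [0,0,0.02,0,0,0.08,1]
    - [0,0,0.04,0,0,0.08,1]
    - [0,0,0.055,0,0,0.08,1]
    - [0,0,0.065,0,0,0.08,1]
    - [0,0,0.07,0,0,0.08,1]
    - [0,0,0.073,0,0,0.08,1]
    - [0,0,0.075,0,0,0.08,1]
    - [0,0,0.076,0,0,0.08,1]
    - [0,0,0.076,0,0,0.08,1]
    - [0,0,0.076,0,0,0.08,1]

```text
t: 34.15
position: [0.5215, -0.3358, 0.0281]
orientation: [3.139, 0.001, 1.214]
contact_force: [-11.5, 0.3, 27.2]
grip_width: 0.0245
gripper_force: 101.9
```

```bash
python3 -c "
from h import *
st();print(arm.observe()['position'])"
```

```text
t 34.15 dock [-369.5  129.2] z 0.0281 yaw 69.58 F along/lat/z 2.48 11.25 27.24 Tz [ 0.75   1.622 -0.164]
[ 0.52146529 -0.33580283  0.02812437]
```

It touched down a few millimetres early (the pusher slipped a little in the grip). Ease up, then release and rise.

Call:
send_rows:
  motion:
    - [0,0,-0.002,0,0,0,1]
    - [0,0,-0.003,0,0,0,1]
    - [0,0,-0.003,0,0,0,0.5]
    - [0,0,-0.003,0,0,0,0.3]
    - [0,0,-0.003,0,0,0,0]
    - [0,0,-0.003,0,0,0,0]
    - [0,0,-0.003,0,0,0,0]
    - [0,0,-0.003,0,0,0,0]
    - [0,0,-0.003,0,0,0,0]
    - [0,0,-0.003,0,0,0,0]

```text
t: 35.15
position: [0.5207, -0.3344, 0.0272]
orientation: [-3.142, -0.0, 1.214]
contact_force: [-0.2, 0.3, 0.1]
grip_width: 0.085
gripper_force: 0.0
```

Call:
send_rows:
  motion:
    - [0,0,-0.02,0,0,0,0]
    - [0,0,-0.05,0,0,0,0]
    - [0,0,-0.1,0,0,0,0]
    - [0,0,-0.16,0,0,0,0]
    - [-0.06,0,-0.2,0,0,0,0]
    - [-0.12,0,-0.22,0,0,0,0]
    - [-0.18,0,-0.22,0,0,0,0]
    - [-0.22,0,-0.22,0,0,0,0]
    - [-0.22,0,-0.22,0,0,0,0]
    - [-0.22,0,-0.22,0,0,0,0]

```text
t: 36.15
position: [0.4588, -0.4997, 0.2039]
orientation: [3.141, -0.0, 1.213]
contact_force: [0.4, -0.5, -0.1]
grip_width: 0.0852
gripper_force: 0.0
```

Run:
```python
from h import *
caps()
p,d=arm.snapshot("top");X=cloud("top",d);H=X[...,2]
R=np.zeros(d.shape,bool);R[160:290,345:440]=1
for lo,hi in((.066,.09),(.045,.064)):
    m=R&(H>lo)&(H<hi);n,l,s,c=cv2.connectedComponentsWithStats(m.astype(np.uint8))
    for i in range(1,n):
        if s[i,4]>30: print(s[i,4],cv2.minAreaRect((X[l==i][:,:2]*1000).astype(np.float32)),X[l==i][:,2].mean())
cv2.imwrite("pics/e.png",cv2.resize(p[:,:,::-1],(800,600)))
```

```text
side [(86, [72.5, -78.5]), (88, [72.1, -25.2]), (90, [72.2, 27.4]), (88, [72.7, 78.2])]
top [(118, [67.6, -78.3]), (111, [67.3, -25.2]), (115, [67.2, 27.2]), (118, [67.3, 78.2])]
t 36.25 dock [-517.5  220.8] z 0.2038 yaw 69.62 F along/lat/z 0.52 -0.15 0.84 Tz [ 0.064 -0.021 -0.002]
187 ((512.9073486328125, -356.145751953125), (39.839622497558594, 26.452228546142578), 69.0022964477539) 0.07795618765243884
231 ((529.62939453125, -311.5950927734375), (6.1515960693359375, 188.57794189453125), 69.2265625) 0.054070847021302174
40 ((508.9635314941406, -345.2267761230469), (39.22539520263672, 17.36145782470703), 32.122962951660156) 0.0545846651627445
```

View pics/e.png

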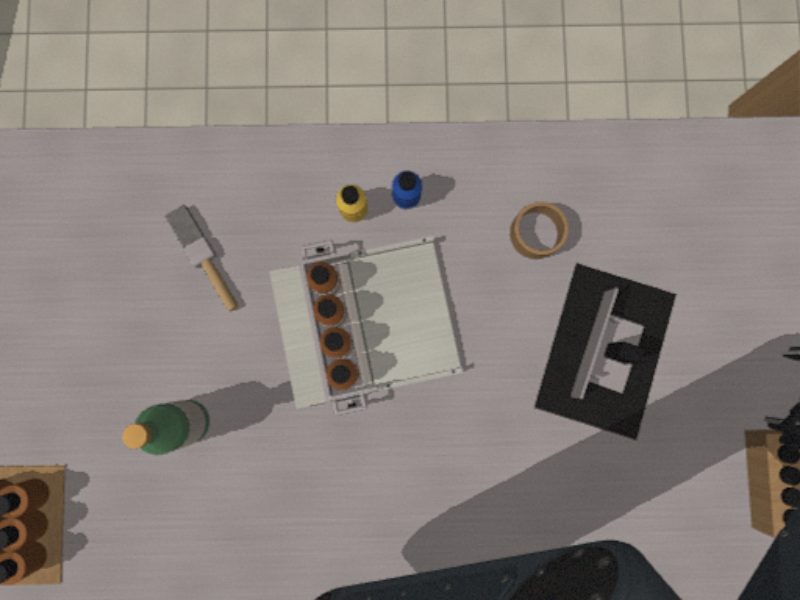

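The final view shows four upright bottles in the tray at (322,275)–(342,374) with the strip raised behind them. The pusher stands on the mat at (615,345), about 14 mm from its centre, and the bystanders are unmoved. Handing in.

```bash
python3 -c "
from cell import arm
print(arm.finish_job())"
```

```text
the job is handed in; nothing more can be done
None
```

I handed the job in at about 36 s: all four bottles stand upright in the tray behind the raised catch strip, and the pusher is released on its mat about 14 mm off centre. One bottle first caught its heel on the strip and needed a second, lower push. The hand-in returned no verdict, so this rests on my last pictures.

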